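Set the plate shaker's speed lever and start it

TASK

Start the plate shaker: swing its speed lever round until it lines up with the pointer on the scale, and let go of it there. Then, on the key desk, press the round key and let it up, and after that press the long bar key and let it up. Do not press the cross-shaped key, do not shift the pointer, and leave the other things on the bench where they are.

Things in the scene. Friction and masses are not known exactly. Their poses are not given: they have to be found in the camera images.
- shaker: white plate shaker, fixed to the bench, 300 (x) x 290 (y) x 70 mm tall, origin under its centre. The half of its flat deck nearer the robot (-x) carries the lever and its scale; the far half (x from +34 to +146 mm) a raised platform with a clear well plate, 43 mm above the deck.
- hinge (a point): the lever's upright pivot, at deck height (70 mm above the bench), 5 mm to -x of the shaker's centre. Lever and pointer both turn about it.
- lever_top (a point): centre of the top of the lever's grip: an upright black cylinder, 22 mm diameter, standing on the outer end of a flat steel arm, 100 mm from the pivot. Grip top 67 mm above the deck (137 mm above the bench); the arm (14 mm wide) has its top 22 mm above the deck, the round hub (38 mm dia.) at the pivot 26 mm. The point's x axis points outwards along the arm. The lever stays where it is left and needs about 1.5 N at the grip.
- lever (a joint): angle of the lever, 0 to 2.0 rad, growing anticlockwise seen from above; at 1.0 it points to the shaker's -x
- pointer_tip (a point): inner tip of the pointer: a small dark steel wedge riding on the rim of the lever's scale, from 113 to 145 mm from the pivot, 22 mm wide at its outer end, up to 10 mm above the deck (tip 4 mm above it). Its x axis points outwards from the pivot. It can be anywhere on the anticlockwise half of the scale, always well to the anticlockwise side of the lever's starting place. Stiff, but can be pushed.
- pointer (a joint): angle of the pointer, 0 to 2.0 rad on the same scale as the lever's: the lever is set when the two angles are equal
- desk: white key desk, fixed to the bench, 110 (x) x 250 (y) x 40 mm tall, origin under its centre. The keys stand in a row along its y; the vial on its -y end.
- round_key_top (a point): The round key, black, 30 mm diameter. The point is the centre of its top face at rest, 58 mm above the bench. It presses straight down 6 mm on a spring (1.5 N to start it, 5 N at the bottom) and springs back. The three keys sit in a row 60 mm apart on the key desk, in any order; each stands 8 mm proud of its own 54 x 50 mm grey module.
- bar_key_top (a point): The long bar key, black, 46 x 14 mm. The point is the centre of its top face at rest, 58 mm above the bench. It presses straight down 6 mm on a spring (1.5 N to start it, 5 N at the bottom) and springs back. The three keys sit in a row 60 mm apart on the key desk, in any order; each stands 8 mm proud of its own 54 x 50 mm grey module.
- cross_key_top (a point): The cross-shaped key, black, 38 mm across, arms 13 mm wide; not to be pressed. The point is the centre of its top face at rest, 58 mm above the bench. It presses straight down 6 mm on a spring (1.5 N to start it, 5 N at the bottom) and springs back. The three keys sit in a row 60 mm apart on the key desk, in any order; each stands 8 mm proud of its own 54 x 50 mm grey module.
- round_key (a joint): how far the round key is pressed, 0 to 0.006 m; counts as pressed beyond 0.0035
- bar_key (a joint): how far the bar key is pressed, 0 to 0.006 m; counts as pressed beyond 0.0035
- cross_key (a joint): how far the cross key is pressed, 0 to 0.006 m
- vial: small amber screw-top vial, 22 mm dia., 36 mm tall, standing on the free end of the key desk; origin under its foot
- yellow_rack: yellow tube rack with white-capped tubes, 60 x 100 mm, 45 mm tall; origin under its centre
- green_rack: green tube rack with white-capped tubes, 100 x 150 mm, 58 mm tall; origin under its centre
- reagent: white reagent bottle, 44 mm dia., 80 mm tall; origin under its foot
- pipette: white and grey hand pipette lying on the bench, 230 mm long, 25 mm thick; origin on the bench near its middle
- carton: black carton with a red band, 120 x 160 x 130 mm tall; origin under its centre
- cases: stack of three clear cases, 92 x 132 mm, 90 mm tall; origin under its centre

How it is judged (in metres and radians):
On the way, in this order (a step that is already met when the one before it is completed fails the run):
1. the lever stands still in line with the pointer (within 0.08 rad), all keys up (angle between the x axis of lever_top and the x axis of pointer_tip, either way round below 0.08 rad and velocity of joint lever between -0.05 and 0.05 rad/s and value of joint each of round_key, bar_key, cross_key below 0.0015 m), for 0.3 s.
2. the round key is pressed (more than 3.5 mm), the lever still in line and the other keys up (angle between the x axis of lever_top and the x axis of pointer_tip, either way round below 0.08 rad and value of joint round_key above 0.0035 m and value of joint each of bar_key, cross_key below 0.0015 m), for 0.05 s.
3. the round key is up again (angle between the x axis of lever_top and the x axis of pointer_tip, either way round below 0.08 rad and value of joint each of round_key, bar_key, cross_key below 0.0015 m), for 0.05 s.
4. the bar key is pressed (more than 3.5 mm), the lever still in line and the other keys up (angle between the x axis of lever_top and the x axis of pointer_tip, either way round below 0.08 rad and value of joint bar_key above 0.0035 m and value of joint each of round_key, cross_key below 0.0015 m), for 0.05 s.
At the end, for the whole second after the job is handed in: The lever stands still within 0.08 rad (about 4.5 degrees) of the pointer, all three keys are up, and the pointer is within 6 mm of where it was (all of step 3 and velocity of joint lever between -0.05 and 0.05 rad/s and distance of pointer_tip from where it was at the start of the episode below 0.006 m); the robot touches nothing.
It fails at once if the cross-shaped key is pressed (more than 2 mm) (value of joint cross_key above 0.002 m).
It fails at once if the round and the bar key are pressed together (value of joint each of round_key, bar_key above 0.002 m).
It fails at once if a key is pressed before the lever is in line with the pointer (not (angle between the x axis of lever_top and the x axis of pointer_tip, either way round below 0.08 rad) and value of joint any of round_key, bar_key above 0.0035 m).
It fails at once if the pointer is shifted by more than 6 mm (distance of pointer_tip from where it was at the start of the episode above 0.006 m).
It fails at once if another thing on the bench is moved by more than 30 mm or knocked over (distance of any of vial, yellow_rack, green_rack, reagent, pipette, carton, cases from where it was at the start of the episode above 0.03 m or angle between any of vial, reagent's own z axis and vertical above 0.6 rad).
It also fails if it takes over 56 s, if anything falls off the work surface, if the arm or the gripper's body presses on something with over 40 N, if the wrist force passes 120 N, or if a joint passes its speed limit or range.

ROBOT

A 6-joint arm with a two-finger parallel gripper is mounted at the origin on the work surface. World frame = base frame: x ahead of the robot, y to its left, z up, the work surface at z = 0. Lengths are in mm, angles in rad, forces in N, time in s.
With the tool pointing down it reaches from about 375 to 900 mm from the base axis. Payload 3.1 kg.
Tool frame: the origin (TCP) lies at the very end of the fingers, on their centre line; the grasp point (between the pads) lies 19 mm behind it; z points along the fingers, y is the line along which they close (so a half turn about z gives the same grasp; the last joint's range is limited). The gripper opens to 87 mm and grips with 3 to 60 N. Pads are 19 mm wide; open, the fingers measure 117 mm over their backs; the gripper's body (75 mm by 190 mm) begins 51 mm behind the grasp point.
Start: joints at [-1.46, 0.527, 1.433, -0, 1.181, -0.178], TCP at [178.624, -598.907, 201.548] pointing down, gripper open.
Joint ranges: [-3.08, 3.08], [-0.75, 2.2], [0.22, 2.44], [-1.43, 4.57], [0, 2.65], [-2.85, 2.85]. Speed limits (rad/s): [2.79, 2.79, 3.14, 3.14, 3.14, 3.14].

INTERFACE

Orientations are given as a rotation vector (axis times angle).
In Python, from plant import ctrl, imaging, close_job gives the robot as it stands.
- The arm moves only by the tool carry_out, never from a script. Its argument "steps" is a list of rows, each a list of 7 numbers: the shift along the tool's x, y, z as a fraction of full scale, then the turn, a rotation vector about the tool's x, y, z as a fraction of full scale, then the gripper's target within -1 to 1 (fully open at 1, half-way at 0, shut at -1). A call has 1 to 5 rows; each row is the pose to reach, as a shift and turn from the pose commanded when the call began, along the tool's axes at that moment; what a row does not reach only later rows make up. Full scale, the value 1, is 10 cm for a shift and pi/4 rad for a turn. A row lasts 1/8 s, in which the tool goes at most 62.5 mm and 10.7 degrees, less where a joint would pass 70% of its speed; a pose out of reach is approached as far as the arm can. A call with a number of a shift or a turn outside -1 to 1 is refused whole. A call with a gripper value outside its range is refused whole. The fingers move at their own pace and stop on an object; the grip force is fixed at half the most. Time passes only in rows, so rows that repeat a pose let the fingers close. It gives the time, the measured TCP pose, the force, the opening and the grip force at its end, in the units of the state.
- ctrl.sense(): the state, without advancing time (a new reading comes with each control period).
- imaging.read_camera(name): name is "scene" or "top"; returns a dict with "color" (480x640x3 uint8, red, green, blue), "depth" (480x640 float32, mm along the optical axis (not along the pixel's ray), 0 where there is no reading), "fx", "fy", "cx", "cy" (pixels), "extrinsics" (4x4, takes a point from camera to world coordinates). Camera axes: x right, y down, z forward; pixel columns grow to the right and rows downward; lengths in mm; the calibration is good to about 2 mm. A picture is of the moment at which its call begins.
- close_job(): hands the job in; it is judged then, once.
The state is a dict: "clock": time; "qpos": joint angles; "joint_velocities": joint speeds; "effort": joint torques, N m; "tool_pos": TCP position; "orientation": TCP orientation; "wrist_force": force on the tool from outside, world axes, zero at the start; "wrist_torque": the same for the moment, N m; "grip_width": finger opening in mm; "grip_force": force on a finger pad.
Only numpy, scipy, OpenCV 4.12 (cv2) and the standard library are available. Lean on these libraries where they do the work, as an engineer would, in place of code of your own. Each camera call takes 0.05 s, during which the arm holds its last target. There are 200 camera calls.

## Working session

There is one attempt and no reset: what is moved stays moved. The work goes in short steps, Python scripts to look and compute and a tool call to move; the robot and the scene stay as the last step left them, time stands still between calls to the robot, and variables do not carry over. Pictures are saved under pics/ and viewed, at most 10 in all, crops included, and the job is handed in when it is done.

Besides the shell and the picture viewer there is one more tool, called after "Request:" in YAML: its name, and indented under it one key for each argument. carry_out: Moves the arm, as the interface text tells. Its arguments: {"type":"object","properties":{"steps":{"type":"array"}},"required":["steps"]}

```bash
mkdir -p pics
cat > h.py <<'E'
import numpy as np,cv2
from plant import ctrl,imaging,close_job
def shot(n,name):
    d=imaging.read_camera(n); cv2.imwrite(f'pics/{name}.png',d['color'][:,:,::-1]); np.savez(f'pics/{name}.npz',**d); return d
def ray(d,u,v,z):
    E=np.array(d['extrinsics']); r=E[:3,:3]@np.array([(u-d['cx'])/d['fx'],(v-d['cy'])/d['fy'],1]); o=E[:3,3]
    return o+r*(z-o[2])/r[2]
def dep(d,u,v):
    z=d['depth'][int(v),int(u)]; E=np.array(d['extrinsics'])
    return E[:3,:3]@(z*np.array([(u-d['cx'])/d['fx'],(v-d['cy'])/d['fy'],1]))+E[:3,3]
E
python3 - <<'E'
from h import *
print(ctrl.sense())
for n in('scene','top'):
    d=shot(n,n+'0'); print(np.round(d['extrinsics'],3),d['fx'],d['cx'],d['cy'])
E
```

```text
{'clock': 0.0, 'qpos': array([-1.45947552e+00,  5.28428036e-01,  1.43387843e+00, -5.03893778e-06,
        1.18139639e+00, -1.78472142e-01]), 'joint_velocities': array([5.05444218e-04, 1.85705286e-04, 1.04896802e-04, 3.07570850e-04,
       8.89235447e-06, 6.12335683e-04]), 'effort': array([-8.92316293e-04, -4.40043104e+01, -1.76594013e+01,  6.34066109e-02,
        5.82757720e-02, -1.55392790e-04]), 'tool_pos': array([ 178.55348412, -598.1563512 ,  200.60270087]), 'orientation': array([-3.10658396e+00, -4.53312962e-01, -1.03887022e-04]), 'wrist_force': array([ 0.11404674,  0.22320267, -0.63967923]), 'wrist_torque': array([-0.05258724,  0.00573885, -0.0017966 ]), 'grip_force': 0.0, 'grip_width': 86.8577096209932}
[[ 6.520000e-01  4.050000e-01 -6.410000e-01  1.368763e+03]
 [ 7.580000e-01 -3.630000e-01  5.420000e-01 -7.112360e+02]
 [-1.400000e-02 -8.390000e-01 -5.430000e-01  8.361600e+02]
 [ 0.000000e+00  0.000000e+00  0.000000e+00  1.000000e+00]] 453.62022618373663 323.5026809334833 239.69325555359964
[[-1.900000e-02 -9.920000e-01  1.250000e-01  3.126170e+02]
 [-1.000000e+00  2.100000e-02  1.300000e-02 -2.333200e+01]
 [-1.600000e-02 -1.250000e-01 -9.920000e-01  1.962228e+03]
 [ 0.000000e+00  0.000000e+00  0.000000e+00  1.000000e+00]] 592.8229573779502 327.38855680495084 236.16950782917624
```

View pics/scene0.png

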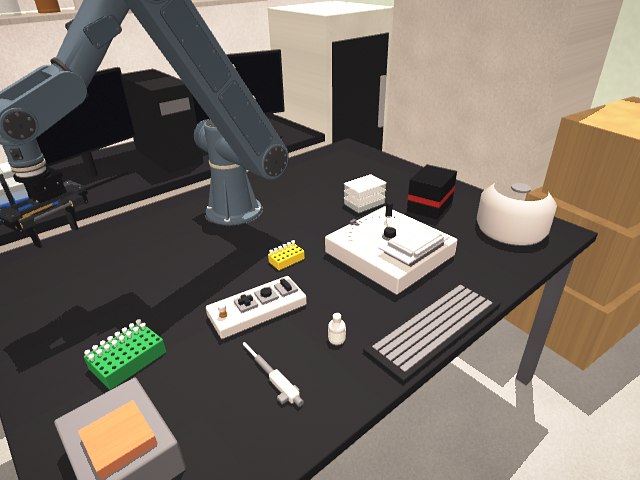

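View pics/top0.png

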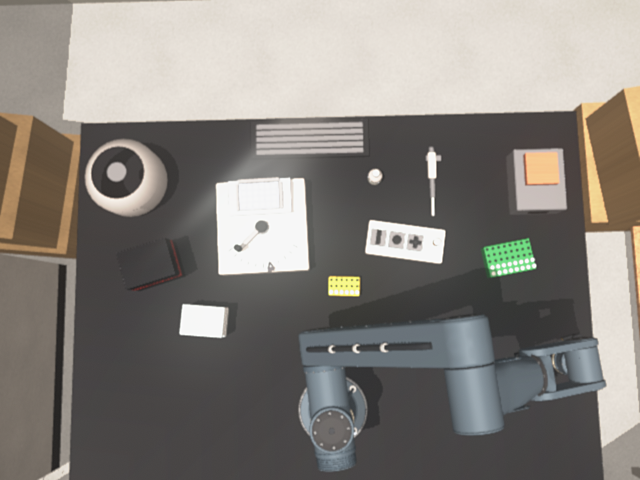

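The overview shows the shaker at about (262,226) in the top view, with its grip near (238,247) and the pointer near (270,267). The desk is at (405,241), and from left to right it carries the bar, round and cross keys and then the vial. I'll enlarge both areas.

Run:
```python
import cv2
a=cv2.imread('pics/top0.png')
x=cv2.resize(a[170:285,210:315],None,fx=5,fy=5,interpolation=cv2.INTER_CUBIC)
cv2.imwrite('pics/c1.png',x)
y=cv2.resize(a[215:270,360:450],None,fx=8,fy=8,interpolation=cv2.INTER_CUBIC)
cv2.imwrite('pics/c2.png',y)
b=cv2.imread('pics/scene0.png')
cv2.imwrite('pics/c3.png',cv2.resize(b[195:295,320:460],None,fx=5,fy=5,interpolation=cv2.INTER_CUBIC))
```

```text
(no output)
```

View pics/c1.png

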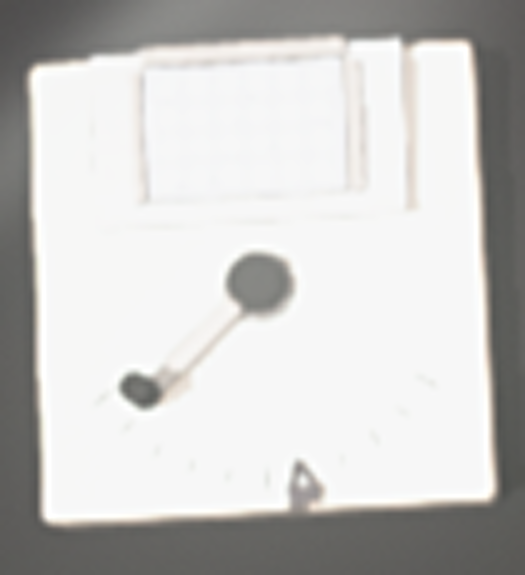

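View pics/c2.png

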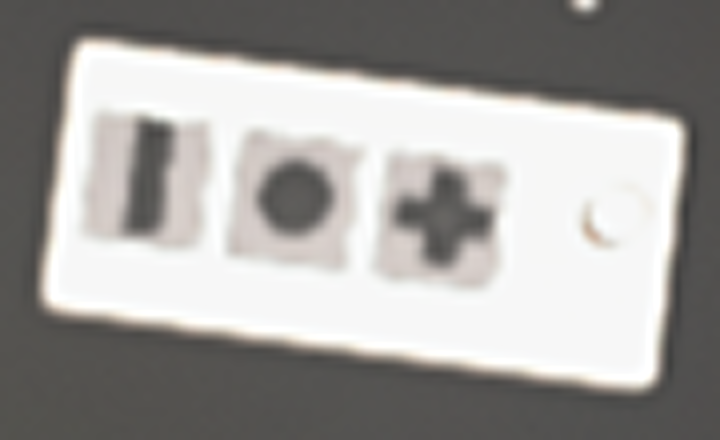

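View pics/c3.png

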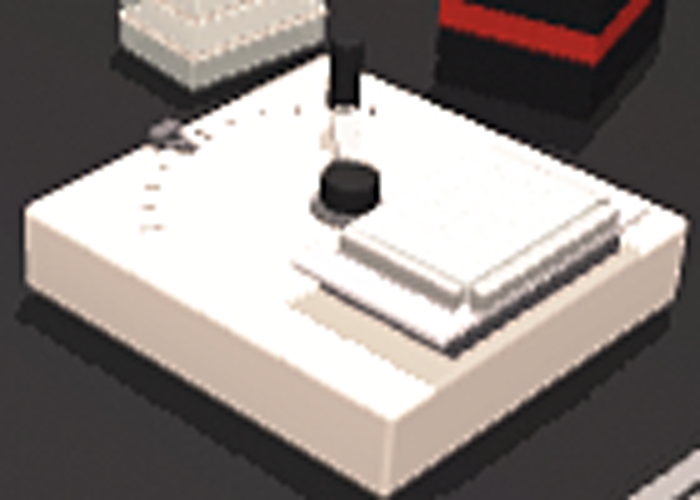

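c1 shows the hub at (259,283), the grip top at about (133,384), and the pointer tip at (300,462) with its outer end near (306,505). c2 shows the bar, round and cross keys at (149,178), (295,197) and (442,215). c3 shows the hub at (350,172), the grip top at (347,43), and the pointer tip near (195,150).

Run:
```python
from h import *
t=dict(np.load('pics/top0.npz'));s=dict(np.load('pics/scene0.npz'))
def m(d,U,V,f,u0,v0,z,n):
    p=ray(d,(U+.5)/f-.5+u0,(V+.5)/f-.5+v0,z); print(n,p.round(1)); return p
c1=lambda U,V,z,n:m(t,U,V,5,210,170,z,n)
H=c1(259,283,96,'hub');G=c1(133,384,137,'grip');P=c1(300,462,74,'ptip');Q=c1(306,505,76,'pout')
c=[c1(*q,70,'corner') for q in((30,65),(473,42),(495,497),(44,523))]
print('centre',np.mean(c,0)); 
for i in range(4): print(np.linalg.norm(c[i]-c[i-1]))
e=(c[0]+c[1]-c[2]-c[3])/2; yaw=np.arctan2(e[1],e[0]); e2=(c[0]+c[3]-c[1]-c[2])/2; print('yaw',yaw,np.arctan2(-e2[0],e2[1]))
ang=lambda a,b:(np.arctan2(*(a-b)[1::-1])-yaw-np.pi)%(2*np.pi)
w=lambda x:(x+np.pi)%(2*np.pi)-np.pi
for n,p in(('grip',G),('tip',P),('pout',Q)): print(n,np.linalg.norm((p-H)[:2]),w(ang(p,H))+1)
c3=lambda U,V,z,n:m(s,U,V,5,320,195,z,n)
H3=c3(350,172,96,'hub');G3=c3(347,43,137,'grip');P3=c3(195,150,74,'tip')
for n,p in(('grip',G3),('tip',P3)): print(n,np.linalg.norm((p-H3)[:2]),w(ang(p,H3))+1)
for n,U,V in(('bar',149,178),('round',295,197),('cross',442,215)): m(t,U,V,8,360,215,58,n)
for n,u,v in(('bar',286,287),('round',265,293),('cross',245,300)): print('scene',n,ray(s,u,v,58).round(1))
for n,u,v in(('carton',150,262),('case',205,320),('yel',344,287),('reag',375,176)): print(n,dep(t,u,v).round())
```

```text
hub [584.8 211.6  96. ]
grip [517.2 285.1 137. ]
ptip [471.8 188.7  74. ]
pout [444.1 184.8  76. ]
corner [735.7 363.8  70. ]
corner [744.3  74.2  70. ]
corner [447.1  64.4  70. ]
corner [436.4 353.6  70. ]
centre [590.89155873 214.00303889  70.        ]
299.43639049665506
289.74694195143695
297.34798250157485
289.3247770063553
yaw 0.03348184826431475 0.033407565200779255
grip 99.91932134366667 0.13910914259004414
tip 115.31110446829413 1.1660890553317333
pout 143.27614264224638 1.154089959118938
hub [585.8 219.5  96. ]
grip [520.3 284.5 137. ]
tip [476.9 192.7  74. ]
grip 92.3300954983146 0.18435187763021155
tip 112.21768241765126 1.207368933784453
bar [ 547.5 -161.7   58. ]
round [ 538.5 -220.3   58. ]
cross [ 529.9 -279.2   58. ]
scene bar [ 561.8 -166.    58. ]
scene round [ 544.8 -223.4   58. ]
scene cross [ 533.6 -279.2   58. ]
carton [475. 556. 129.]
case [292. 392.  86.]
yel [389. -48.  36.]
reag [ 743. -156.   80.]
```

```bash
cat > plan.py <<'E'
import numpy as np
def plan(p,yaw,wps):
    p=np.array(p,float)
    for w in wps:
        X=np.array([np.cos(yaw),np.sin(yaw)]);Y=np.array([X[1],-X[0]])
        d=np.array(w[:3])-p; l=np.round(np.array([d[:2]@X,d[:2]@Y,-d[2]])/100,3); t=round(-(w[3]-yaw)/(np.pi/4),3)
        print(l,t,'BAD' if max(abs(l).max(),abs(t))>1 else '', 'R',round(np.hypot(*w[:2])))
        p[:2]+=100*(l[0]*X+l[1]*Y); p[2]-=100*l[2]; yaw-=t*np.pi/4
    print('end',p.round(1),round(yaw,3))
E
python3 - <<'E'
from plan import *
n=9
a=np.array([178.6,-598.9,201.5,.29]);b=np.array([430,-150,210,1.3]);c=np.array([517,285,200,2.314])
w=[a+(b-a)*k/5 for k in range(1,6)]+[b+(c-b)*k/5 for k in range(1,6)]
plan(a[:3],a[3],w)
E
```

```text
[ 0.739 -0.717 -0.017] -0.257  R 558
[ 0.867 -0.554 -0.017] -0.257  R 504
[ 0.96  -0.368 -0.017] -0.258  R 466
[ 1.015 -0.168 -0.017] -0.257 BAD R 449
[ 1.029  0.039 -0.017] -0.257 BAD R 455
[ 0.885 -0.065  0.02 ] -0.258  R 452
[0.88  0.114 0.02 ] -0.258  R 465
[0.838 0.289 0.02 ] -0.259  R 495
[0.764 0.453 0.02 ] -0.258  R 537
[0.656 0.596 0.02 ] -0.258  R 590
end [517. 285. 200.] 2.314
```

Request:
carry_out:
  steps:
    - [0.74,-0.72,-0.02,0,0,-0.26,1]
    - [0.74,-0.72,-0.02,0,0,-0.26,1]

```text
clock: 0.35
tool_pos: [229.4, -506.1, 202.7]
orientation: [-3.043, -0.769, -0.001]
wrist_force: [0.4, 0.3, -0.4]
grip_width: 86.8
grip_force: 0.0
```

Request:
carry_out:
  steps:
    - [0.87,-0.55,-0.02,0,0,-0.26,1]
    - [0.87,-0.55,-0.02,0,0,-0.26,1]

```text
clock: 0.6
tool_pos: [280.0, -416.0, 205.1]
orientation: [-2.949, -1.077, -0.001]
wrist_force: [0.2, 0.1, -0.0]
grip_width: 86.9
grip_force: 0.0
```

Request:
carry_out:
  steps:
    - [0.96,-0.37,-0.02,0,0,-0.26,1]
    - [0.96,-0.37,-0.02,0,0,-0.26,1]

```text
clock: 0.85
tool_pos: [329.6, -326.1, 207.3]
orientation: [-2.824, -1.373, -0.0]
wrist_force: [0.5, -1.1, 0.8]
grip_width: 87.3
grip_force: 0.0
```

Request:
carry_out:
  steps:
    - [1.0,-0.17,-0.02,0,0,-0.26,1]
    - [1.0,-0.17,-0.02,0,0,-0.26,1]

```text
clock: 1.1
tool_pos: [378.1, -237.3, 209.3]
orientation: [-2.669, -1.654, -0.0]
wrist_force: [-0.7, -1.0, 0.4]
grip_width: 87.2
grip_force: 0.0
```

Request:
carry_out:
  steps:
    - [1.0,0.04,-0.02,0,0,-0.26,1]
    - [1.0,0.04,-0.02,0,0,-0.26,1]

```text
clock: 1.35
tool_pos: [426.6, -149.9, 211.4]
orientation: [-2.487, -1.918, -0.0]
wrist_force: [-0.1, 0.7, -0.2]
grip_width: 87.0
grip_force: 0.0
```

Request:
carry_out:
  steps:
    - [0.89,-0.06,0.02,0,0,-0.26,1]
    - [0.89,-0.06,0.02,0,0,-0.26,1]

```text
clock: 1.6
tool_pos: [442.7, -61.9, 209.1]
orientation: [-2.277, -2.162, 0.001]
wrist_force: [0.3, -0.0, -0.3]
grip_width: 86.8
grip_force: 0.0
```

Request:
carry_out:
  steps:
    - [0.88,0.11,0.02,0,0,-0.26,1]
    - [0.88,0.11,0.02,0,0,-0.26,1]

```text
clock: 1.85
tool_pos: [458.7, 25.1, 207.2]
orientation: [-2.045, -2.383, 0.0]
wrist_force: [-0.0, -0.2, -0.8]
grip_width: 87.3
grip_force: 0.0
```

Request:
carry_out:
  steps:
    - [0.84,0.29,0.02,0,0,-0.26,1]
    - [0.84,0.29,0.02,0,0,-0.26,1]

```text
clock: 2.1
tool_pos: [475.2, 112.4, 205.2]
orientation: [-1.792, -2.58, -0.0]
wrist_force: [-0.2, 0.5, 0.3]
grip_width: 87.2
grip_force: 0.0
```

Request:
carry_out:
  steps:
    - [0.76,0.45,0.02,0,0,-0.26,1]
    - [0.76,0.45,0.02,0,0,-0.26,1]
    - [0.76,0.45,0.02,0,0,-0.26,1]

```text
clock: 2.48
tool_pos: [491.2, 198.2, 203.1]
orientation: [-1.521, -2.749, 0.001]
wrist_force: [-0.3, -1.2, 0.1]
grip_width: 87.0
grip_force: 0.0
```

Run:
```python
from plan import *
plan([491.2,198.2,203.5],2.128,[[517,285,190,2.314],[517,285,109,2.314]])
```

```text
[0.6   0.678 0.135] -0.237  R 590
[0.   0.   0.81] 0.0  R 590
end [517. 285. 109.] 2.314
```

Request:
carry_out:
  steps:
    - [0.6,0.68,0.13,0,0,-0.24,1]
    - [0.6,0.68,0.13,0,0,-0.24,1]
    - [0.6,0.68,0.13,0,0,-0.24,1]

```text
clock: 2.85
tool_pos: [517.4, 283.6, 189.8]
orientation: [-1.258, -2.878, 0.002]
wrist_force: [-0.5, -0.3, -0.1]
grip_width: 87.0
grip_force: 0.0
```

Run:
```python
from h import *
d=shot('scene','s1'); t=shot('top','t1')
a=cv2.resize(d['color'][150:290,320:460],None,fx=4,fy=4);b=cv2.resize(t['color'][200:290,200:255],None,fx=4,fy=4)
im=np.zeros((560,790,3),np.uint8);im[:560,:560]=a;im[:360,565:785]=b
cv2.imwrite('pics/m1.png',im[:,:,::-1])
```

```text
(no output)
```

View pics/m1.png

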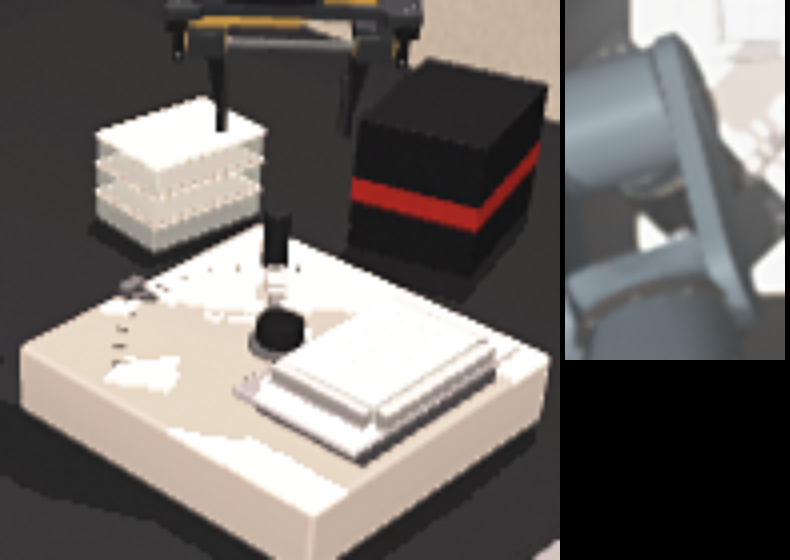

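In the scene view the fingertips, at (220,130) and (347,135), straddle the line above the grip, whose top is at (277,215). I'll descend and close.

Request:
carry_out:
  steps:
    - [0,0,0.4,0,0,0,1]
    - [0,0,0.8,0,0,0,1]
    - [0,0,0.8,0,0,0,1]

```text
clock: 3.32
tool_pos: [514.6, 280.8, 108.2]
orientation: [-1.261, -2.871, 0.009]
wrist_force: [0.5, 0.0, 0.4]
grip_width: 87.0
grip_force: 0.0
```

Request:
carry_out:
  steps:
    - [0,0,0,0,0,0,-0.3]
    - [0,0,0,0,0,0,-1]
    - [0,0,0,0,0,0,-1]
    - [0,0,0,0,0,0,-1]
    - [0,0,0,0,0,0,-1]

```text
clock: 3.95
tool_pos: [517.5, 283.6, 110.8]
orientation: [1.26, 2.878, 0.0]
wrist_force: [-0.9, -0.1, -0.1]
grip_width: 45.0
grip_force: 0.0
```

Request:
carry_out:
  steps:
    - [0,0,0,0,0,0,-1]
    - [0,0,0,0,0,0,-1]
    - [0,0,0,0,0,0,-1]
    - [0,0,0,0,0,0,-1]
    - [0,0,0,0,0,0,-1]

```text
clock: 4.58
tool_pos: [517.6, 283.8, 110.5]
orientation: [1.26, 2.878, 0.001]
wrist_force: [-0.1, 1.8, -0.3]
grip_width: 20.3
grip_force: 30.0
```

The grip is held (20.3 mm opening, 30 N). I'll swing the lever through two arcs of 0.506 rad each, at a radius of 99 mm.

Request:
carry_out:
  steps:
    - [-0.005,-0.099,0,0,0,-0.127,-1]
    - [-0.02,-0.197,0,0,0,-0.255,-1]
    - [-0.044,-0.293,0,0,0,-0.382,-1]
    - [-0.078,-0.386,0,0,0,-0.509,-1]
    - [-0.124,-0.48,0,0,0,-0.644,-1]

```text
clock: 5.2
tool_pos: [493.7, 241.4, 110.6]
orientation: [0.493, 3.096, 0.002]
wrist_force: [6.4, -0.6, -6.3]
grip_width: 20.2
grip_force: 30.0
```

Request:
carry_out:
  steps:
    - [-0.005,-0.099,0,0,0,-0.127,-1]
    - [-0.02,-0.197,0,0,0,-0.255,-1]
    - [-0.044,-0.293,0,0,0,-0.382,-1]
    - [-0.124,-0.48,0,0,0,-0.644,-1]
    - [-0.124,-0.48,0,0,0,-0.644,-1]

```text
clock: 5.82
tool_pos: [493.7, 192.2, 110.7]
orientation: [-0.291, 3.115, 0.001]
wrist_force: [9.8, 2.0, -11.2]
grip_width: 20.4
grip_force: 30.0
```

Run:
```python
from h import *
d=shot('scene','s2');t=shot('top','t2')
print(ctrl.sense()['tool_pos'],ctrl.sense()['wrist_force'])
a=cv2.resize(d['color'][160:270,320:460],None,fx=4,fy=4);b=cv2.resize(t['color'][215:285,240:300],None,fx=4,fy=4)
im=np.zeros((560,800,3),np.uint8);im[:440,:560]=a;im[:280,560:]=b
cv2.imwrite('pics/m2.png',im[:,:,::-1])
```

```text
[493.61242297 192.60293663 110.74588717] [ 9.54383307  1.93663026 -9.69148544]
```

View pics/m2.png

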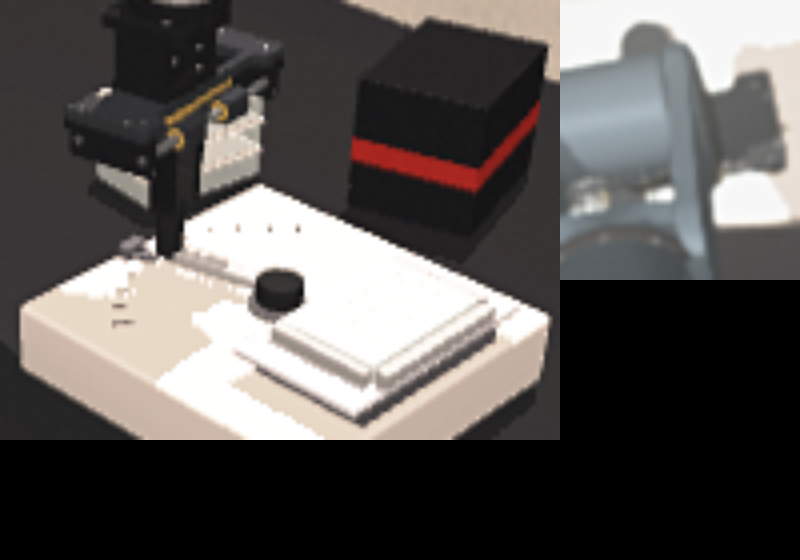

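The lever arm now lines up with the pointer wedge: the fingers are at (170,250) and the pointer at (135,245). From the TCP the lever angle is about 1.175, against about 1.166 for the pointer. I'll release, lift, and move aside to check.

Request:
carry_out:
  steps:
    - [0,0,0,0,0,0,-0.4]
    - [0,0,0,0,0,0,-0.2]
    - [0,0,0,0,0,0,0]
    - [0,0,0,0,0,0,0]
    - [0,0,0,0,0,0,0]

```text
clock: 6.55
tool_pos: [487.1, 192.4, 110.6]
orientation: [0.292, -3.128, 0.0]
wrist_force: [0.5, -0.1, 0.2]
grip_width: 42.9
grip_force: 0.0
```

Request:
carry_out:
  steps:
    - [0,0,-0.3,0,0,0,0]
    - [0,0,-0.6,0,0,0,0]
    - [0,0,-1,0,0,0,0]
    - [0,0,-1,0,0,0,0]

```text
clock: 7.05
tool_pos: [489.5, 192.9, 213.6]
orientation: [-0.292, 3.12, 0.001]
wrist_force: [0.8, -0.5, -1.0]
grip_width: 44.0
grip_force: 0.0
```

Run:
```python
from plan import *
a=np.array([487.5,192.8,210,3.328]);b=np.array([460,-20,200,2.4]);c=np.array([538,-220,120,1.45])
w=[a+(b-a)*k/3 for k in (1,2,3)]+[b+(c-b)*k/3 for k in range(1,4)]
plan(a[:3],a[3],w)
```

```text
[ 0.222 -0.68   0.033] 0.394  R 494
[ 0.003 -0.715  0.034] 0.394  R 472
[-0.214 -0.683  0.033] 0.394  R 460
[-0.642 -0.316  0.267] 0.403  R 494
[-0.708 -0.1    0.266] 0.403  R 534
[-0.705  0.125  0.267] 0.403  R 581
end [ 538. -220.  120.] 1.45
```

Request:
carry_out:
  steps:
    - [0.22,-0.68,0.03,0,0,0.39,0]
    - [0.22,-0.68,0.03,0,0,0.39,0]

```text
clock: 7.3
tool_pos: [476.4, 119.2, 206.3]
orientation: [-0.199, -3.132, 0.002]
wrist_force: [-0.2, 0.8, -0.1]
grip_width: 43.4
grip_force: 0.0
```

Request:
carry_out:
  steps:
    - [0,-0.72,0.03,0,0,0.39,-1]
    - [0,-0.72,0.03,0,0,0.39,-1]

```text
clock: 7.55
tool_pos: [468.1, 47.4, 203.3]
orientation: [-0.676, -3.065, 0.002]
wrist_force: [1.1, -0.3, 0.1]
grip_width: 31.0
grip_force: 0.0
```

Request:
carry_out:
  steps:
    - [-0.21,-0.68,0.03,0,0,0.39,-1]
    - [-0.21,-0.68,0.03,0,0,0.39,-1]

```text
clock: 7.8
tool_pos: [459.4, -23.3, 200.3]
orientation: [-1.137, -2.926, 0.002]
wrist_force: [0.2, 0.3, -0.0]
grip_width: 11.5
grip_force: 0.0
```

Request:
carry_out:
  steps:
    - [-0.64,-0.32,0.27,0,0,0.4,-1]
    - [-0.64,-0.32,0.27,0,0,0.4,-1]
    - [-0.64,-0.32,0.27,0,0,0.4,-1]

```text
clock: 8.18
tool_pos: [485.9, -87.7, 173.0]
orientation: [-1.57, -2.718, 0.0]
wrist_force: [-0.5, 0.6, -0.1]
grip_width: 0.3
grip_force: 0.0
```

Run:
```python
from h import *
t=shot('top','t3')
cv2.imwrite('pics/m3.png',cv2.resize(t['color'][170:285,210:315],None,fx=5,fy=5,interpolation=cv2.INTER_CUBIC)[:,:,::-1])
```

```text
(no output)
```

View pics/m3.png

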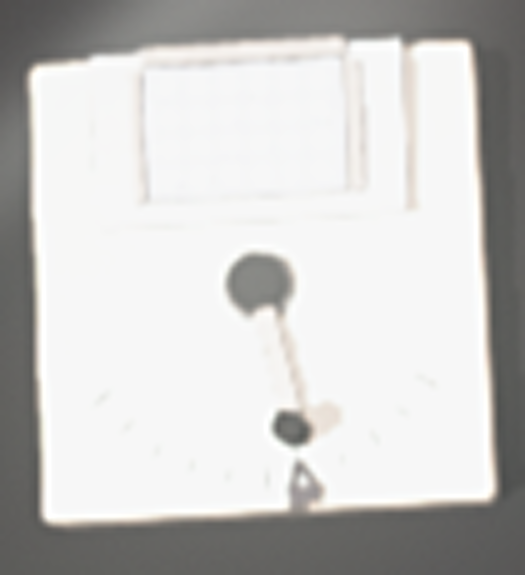

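The grip blob spans about x 273–312 and y 408–446, so its top centre is near (290.5,426). The pointer hasn't moved: its tip is still at (300,462).

Run:
```python
from h import *
t=dict(np.load('pics/t3.npz'))
f=lambda U,V,z:ray(t,(U+.5)/5-.5+210,(V+.5)/5-.5+170,z)
H=f(258.5,283,96)
for n,U,V,z in(('grip',290.5,426,137),('grip2',288.5,424,137),('tip',300,462,74),('out',306,503,76)):
    p=f(U,V,z);q=p-H;q2=p-[585.9,213.8,0]; print(n,p.round(1),np.hypot(*q[:2]).round(1),np.arctan2(-q[1],-q[0]).round(3),np.arctan2(-q2[1],-q2[0]).round(3))
from plan import *
s=ctrl.sense();print(s['tool_pos'])
y=2*np.arctan2(-s['orientation'][1],-s['orientation'][0]);print(y)
plan(s['tool_pos'],y,[[512,-160,120,1.73],[538.5,-220.5,80,1.42],[538.5,-220.5,60,1.42],[538.5,-220.5,90,1.42],[547.5,-162,90,1.42]])
```

```text
grip [489.  187.4 137. ] 99.0 0.25 0.266
grip2 [490.3 188.6 137. ] 97.4 0.241 0.258
tip [471.8 188.7  74. ] 115.4 0.202 0.217
out [445.4 184.8  76. ] 142.1 0.192 0.203
[485.64442152 -86.87995949 173.45937947]
2.0958670675552042
[-0.765 -0.138  0.535] 0.466  R 536
[-0.639  0.165  0.4  ] 0.395  R 582
[-0.   0.   0.2] -0.0  R 582
[-0.   0.  -0.3] -0.0  R 582
[ 0.592  0.001 -0.   ] -0.0  R 571
end [ 547.5 -162.    90. ] 1.42
```

The image puts the difference between lever and pointer at about 0.045 rad, which is inside tolerance. I'll check it more exactly by fitting silhouettes.

Run:
```python
from h import *
from scipy.optimize import minimize
t=dict(np.load('pics/t3.npz'));E=np.array(t['extrinsics']);Ei=np.linalg.inv(E)
g=t['color'].mean(2); bg=245.
def proj(P):
    c=P@Ei[:3,:3].T+Ei[:3,3]; return np.c_[t['fx']*c[:,0]/c[:,2]+t['cx'],t['fy']*c[:,1]/c[:,2]+t['cy']]
def cen(u0,u1,v0,v1,lo=215):
    r=g[v0:v1,u0:u1]; w=np.clip(lo-r,0,None); V,U=np.mgrid[v0:v1,u0:u1]; return np.array([(w*U).sum(),(w*V).sum()])/w.sum(), w.sum()
def sil(x,y,r,z0,z1):
    a=np.linspace(0,2*np.pi,60); P=np.concatenate([np.c_[x+r*np.cos(a),y+r*np.sin(a),0*a+z] for z in(z0,z1)])
    h=cv2.convexHull(proj(P).astype(np.float32)); m=cv2.moments(h); return np.array([m['m10'],m['m01']])/m['m00']
def fit(c,r,z0,z1,x0):
    return minimize(lambda p:((sil(*p,r,z0,z1)-c)**2).sum(),x0,method='Nelder-Mead').x
for lo in (170,200,220):
    ch,_=cen(252,272,217,233,lo); cg,_=cen(260,276,249,259,lo); cp,_=cen(264,278,261,273,lo)
    H=fit(ch,19,72,96,[585,212]); G=fit(cg,11,92,137,[488,192]); P=ray(t,*cp,76)[:2]
    an=lambda p:(np.arctan2(*-(p-H)[::-1]).round(3),np.hypot(*(p-H)).round(1))
    print(lo,H.round(1),G.round(1),P.round(1),'lever',an(G),'ptr',an(P))
print(g[247:275,258:280].astype(int))
```

```text
170 [587.  213.2] [489.4 189. ] [446.9 184.5] lever (np.float64(0.243), np.float64(100.6)) ptr (np.float64(0.202), np.float64(143.0))
200 [586.8 213. ] [489.7 188.8] [449.  185.7] lever (np.float64(0.244), np.float64(100.1)) ptr (np.float64(0.195), np.float64(140.5))
220 [586.7 212.9] [489.9 188.8] [450.  185.8] lever (np.float64(0.244), np.float64(99.8)) ptr (np.float64(0.196), np.float64(139.3))
[[247 247 247 247 247 246 243 243 244 244 239 220 223 239 247 247 247 247
  247 247 247 247]
 [247 247 247 247 247 247 244 243 244 245 241 214 220 240 248 247 247 247
  247 247 247 247]
 [247 247 247 247 247 247 247 245 244 245 243 219 221 239 248 248 247 246
  247 247 247 247]
 [247 247 247 247 247 247 248 247 246 247 245 228 221 235 247 246 237 233
  238 245 247 247]
 [247 247 247 247 247 248 250 242 234 237 238 227 212 226 233 231 225 224
  226 232 241 247]
 [247 247 247 247 247 250 251 194 147 152 165 171 185 222 227 225 224 225
  223 224 239 247]
 [247 247 247 247 248 252 235 141 103 107 114 123 156 208 226 227 225 224
  224 224 239 247]
 [247 247 247 247 249 253 201 114 109 113 114 11
[... 1205 characters left out ...]
3 168 196 180 159 161 198 242
  248 247 247 247]
 [247 247 247 247 247 245 247 248 250 222 162 156 161 158 154 156 191 241
  248 247 247 247]
 [247 247 247 247 247 247 247 248 251 234 172 156 158 158 160 167 211 246
  249 249 249 249]
 [248 248 248 249 249 249 249 250 253 238 174 155 159 171 198 208 231 248
  250 249 249 249]
 [249 249 249 249 248 248 249 249 247 225 164 149 154 177 220 223 224 227
  219 209 200 194]
 [220 209 202 196 190 186 182 179 174 160 140 135 137 147 164 163 159 154
  147 139 131 127]
 [148 141 133 129 127 124 118 115 116 115 114 112 111 111 109 106 105 105
  105 104 102 102]
 [106 105 104 103 104 103 101 101 101 102 103 101 100 101  99  99  98  98
   98  99  99 100]]
```

The fit gives the lever at 0.244 and the pointer at about 0.205, so the difference is roughly 0.035 rad, comfortably inside 0.08. Next is the round key.

Request:
carry_out:
  steps:
    - [-0.76,-0.14,0.53,0,0,0.47,-1]
    - [-0.76,-0.14,0.53,0,0,0.47,-1]
    - [-0.76,-0.14,0.53,0,0,0.47,-1]

```text
clock: 8.6
tool_pos: [512.0, -159.8, 120.4]
orientation: [-2.039, -2.387, 0.001]
wrist_force: [-2.0, 0.2, 0.7]
grip_width: 0.4
grip_force: 0.0
```

Request:
carry_out:
  steps:
    - [-0.64,0.16,0.4,0,0,0.39,-1]
    - [-0.64,0.16,0.4,0,0,0.39,-1]
    - [-0.64,0.16,0.4,0,0,0.39,-1]
    - [-0.64,0.16,0.4,0,0,0.39,-1]

```text
clock: 9.1
tool_pos: [537.8, -218.8, 82.5]
orientation: [-2.378, -2.052, -0.0]
wrist_force: [-0.3, 0.0, -0.2]
grip_width: 0.7
grip_force: 0.0
```

Run:
```python
from h import *
s=ctrl.sense();print(s['tool_pos'],s['orientation'],s['wrist_force'])
t=shot('scene','s4')
cv2.imwrite('pics/m4.png',cv2.resize(t['color'][240:350,190:330],None,fx=5,fy=5,interpolation=cv2.INTER_CUBIC)[:,:,::-1])
```

```text
[ 537.81589508 -218.76938799   82.4668045 ] [-2.37781509e+00 -2.05211278e+00 -2.14956848e-04] [-0.33814743  0.04407862 -0.15557524]
```

View pics/m4.png

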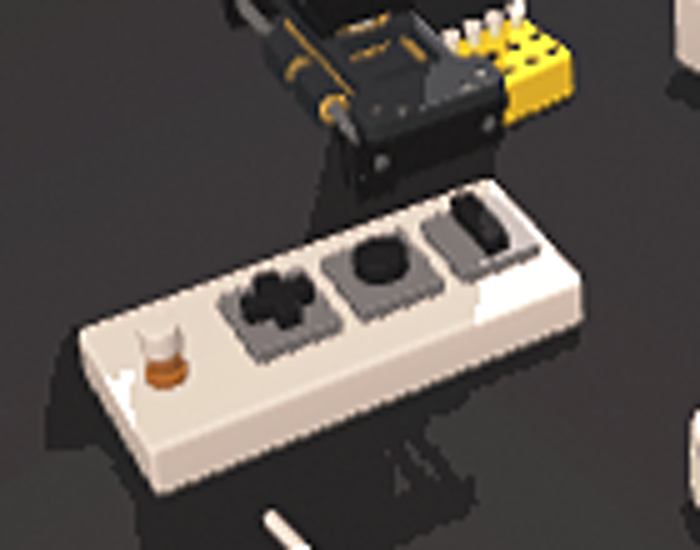

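In the scene view the gripper's lower edge shows at about (430,165), above and behind the round key at (380,255), but I can't make out any fingertips. I'll check with depth before pressing.

Run:
```python
from h import *
t=dict(np.load('pics/s4.npz'));Ei=np.linalg.inv(t['extrinsics'])
def pr(p):
    c=Ei[:3,:3]@p+Ei[:3,3]; return np.array([t['fx']*c[0]/c[2]+t['cx']-190,t['fy']*c[1]/c[2]+t['cy']-240])*5
for z in(58,82,150): print(z,pr(np.array([537.8,-218.8,z])))
print('key',pr(np.array([538.5,-220.3,58])))
for U,V in((380,185),(400,150),(430,165),(490,140),(360,100),(380,195),(340,190),(380,250)): print(U,V,dep(t,U/5+190,V/5+240).round())
```

```text
58 [374.70191688 255.10706112]
82 [370.93220134 220.09374061]
150 [359.79600843 116.6601826 ]
key [373.13497078 256.90920457]
380 185 [ 545. -215.  108.]
400 150 [ 621. -248.  190.]
430 165 [ 423. -105.   -3.]
490 140 [ 627. -200.  175.]
360 100 [ 607. -259.  216.]
380 195 [ 433. -149.    2.]
340 190 [ 412. -163.    1.]
380 250 [ 541. -217.   63.]
```

Run:
```python
from h import *
t=dict(np.load('pics/s4.npz'))
for v in range(272,292):
    print(v,[tuple(int(x) for x in dep(t,u,v)) [2] for u in range(254,276,1)])
```

```text
272 [0, -3, 2, 3, 0, 123, 128, 132, 188, 192, 188, 189, 190, 188, 185, 185, 184, 183, 179, 179, 179, 177]
273 [0, 1, 2, 2, 6, 116, 124, 128, 184, 188, 186, 187, 185, 184, 183, 181, 178, 181, 178, 178, 177, 176]
274 [0, 5, 1, 3, 2, 118, 118, 126, 181, 184, 184, 181, 180, 180, 180, 179, 177, 176, 174, 172, 1, 2]
275 [0, 4, 3, 3, 2, 112, 112, 124, 180, 181, 182, 178, 179, 179, 177, 175, 179, 0, 1, 2, 5, 0]
276 [2, 0, 0, 2, 0, 110, 111, 119, 116, 180, 179, 178, 175, 176, 112, 107, 3, 2, 3, 0, 1, 1]
277 [2, 2, 3, 3, 2, 106, 108, 114, 113, 113, 176, 173, 107, 108, 107, 105, 0, 1, 1, -1, 0, 1]
278 [-3, 0, 0, 3, 1, 0, 2, 113, 112, 110, 109, 107, 106, 103, -1, 0, 0, 5, 2, 0, 0, 0]
279 [2, -2, -1, 2, 1, 0, 0, 105, 109, 105, 109, 0, 1, 0, 0, 0, 1, 0, 2, 3, 1, 1]
280 [1, 2, 0, 0, -1, 0, 1, 1, 2, 0, 0, 0, 1, 0, -1, 5, 0, 1, -2, -1, 40, 40]
281 [2, -1, 1, 2, 0, 1, 1, 3, -2, 1, 0, 1, 0, 0, 0, 2, 1, 38, 38, 42, 40, 41]
282 [1, 1, 5, 0, 1, 3, 2, 0, 1, 0, 0, 1, 2, 1, -2, 40, 42, 42, 42, 41, 40, 43]
283 [0, 3, -2, 3, 1, 2, 0, 1, 4, 0, 0, 1, 41, 39, 40, 41, 37, 42, 39, 41, 41, 52]
284 [0, 2, -2, 2, 3, 0, 0, 3, 3, 39, 39, 43, 39, 40, 42, 43, 41, 42, 42, 40, 51, 54]
285 [3, 0, 2, -1, 0, 0, 3, 42, 40, 40, 41, 38, 43, 40, 41, 43, 39, 41, 41, 40, 50, 50]
286 [2, 2, 0, 0, 39, 39, 42, 40, 41, 44, 41, 41, 43, 51, 51, 51, 49, 42, 42, 39, 45, 49]
287 [3, 40, 43, 42, 39, 42, 39, 41, 43, 62, 61, 63, 62, 64, 62, 64, 52, 50, 42, 40, 39, 48]
288 [41, 40, 38, 44, 41, 42, 42, 40, 63, 64, 61, 65, 62, 63, 62, 63, 61, 52, 48, 39, 40, 40]
289 [836, 40, 40, 41, 41, 50, 48, 63, 62, 64, 64, 63, 62, 64, 66, 61, 64, 53, 51, 54, 44, 42]
290 [41, 38, 40, 50, 51, 46, 52, 61, 66, 63, 64, 60, 62, 64, 63, 64, 60, 61, 51, 53, 40, 42]
291 [54, 50, 52, 53, 51, 51, 49, 63, 63, 63, 63, 63, 62, 61, 65, 836, 63, 59, 48, 50, 51, 40]
```

By depth, the fingertips are at about z 100, some 18 mm above the reported TCP now that the fingers are shut. Laterally they are over the key. I'll go down in small steps and watch the force.

Request:
carry_out:
  steps:
    - [0,0,0.1,0,0,0,-1]
    - [0,0,0.2,0,0,0,-1]
    - [0,0,0.2,0,0,0,-1]

```text
clock: 9.52
tool_pos: [537.3, -220.0, 60.4]
orientation: [-2.381, -2.046, 0.001]
wrist_force: [-0.1, 0.6, -0.3]
grip_width: 0.4
grip_force: 0.0
```

Request:
carry_out:
  steps:
    - [0,0,0.02,0,0,0,-1]
    - [0,0,0.04,0,0,0,-1]
    - [0,0,0.04,0,0,0,-1]

```text
clock: 9.9
tool_pos: [538.2, -220.8, 57.5]
orientation: [-2.383, -2.047, 0.0]
wrist_force: [-0.4, -0.3, -0.2]
grip_width: -0.0
grip_force: 0.0
```

Run:
```python
from h import *
s=ctrl.sense();print(s['tool_pos'],s['wrist_force'])
d=shot('scene','s5')
for v in range(276,292):
    print(v,[int(dep(d,u,v)[2]) for u in range(256,276)])
```

```text
[ 538.23952076 -220.81356643   57.46691479] [-0.39595518 -0.30074299 -0.17145871]
276 [2, 3, 109, 111, 160, 164, 179, 183, 184, 184, 182, 182, 179, 180, 177, 174, 175, 174, 174, 167]
277 [2, -1, 104, 108, 111, 164, 175, 179, 182, 179, 180, 176, 178, 175, 172, 171, 169, 165, 165, 161]
278 [1, 1, 1, 105, 106, 113, 174, 177, 177, 175, 177, 174, 173, 167, 168, 165, 163, 161, 164, 163]
279 [1, 2, 0, 102, 106, 112, 171, 172, 174, 174, 174, 168, 167, 164, 163, 161, 162, 158, 160, 156]
280 [1, 0, 6, 96, 99, 108, 164, 170, 166, 164, 164, 162, 162, 162, 160, 159, 158, 156, 157, 156]
281 [1, 3, -1, 95, 95, 102, 163, 164, 164, 163, 163, 161, 159, 158, 158, 159, 155, 153, 154, 150]
282 [1, 2, -1, 88, 95, 97, 159, 162, 163, 158, 158, 157, 158, 156, 156, 155, 155, 152, 149, 37]
283 [0, -1, 3, 87, 86, 95, 156, 159, 158, 158, 156, 156, 153, 154, 151, 150, 148, 42, 39, 53]
284 [836, 1, 0, 81, 86, 94, 94, 156, 155, 156, 151, 153, 153, 149, 42, 40, 39, 44, 53, 54]
285 [0, 2, 1, 2, 81, 86, 91, 152, 154, 152, 150, 84, 83, 81, 40, 44, 40, 42, 50, 48]
286 [1, 2, 40, 43, 39, 81, 87, 87, 86, 83, 81, 80, 51, 50, 53, 42, 44, 39, 44, 49]
287 [43, 43, 42, 40, 44, 40, 83, 78, 79, 62, 62, 63, 63, 65, 50, 49, 42, 39, 42, 47]
288 [41, 39, 40, 41, 41, 41, 60, 64, 64, 63, 63, 65, 62, 60, 62, 53, 50, 40, 41, 41]
289 [42, 42, 43, 49, 50, 63, 63, 63, 63, 63, 64, 61, 64, 62, 61, 51, 52, 51, 40, 40]
290 [40, 50, 51, 52, 50, 63, 64, 62, 61, 65, 64, 65, 62, 64, 63, 58, 51, 47, 38, 44]
291 [53, 53, 52, 51, 53, 64, 64, 64, 63, 62, 61, 61, 63, 66, 63, 60, 52, 51, 52, 42]
```

Run:
```python
from h import *
d=dict(np.load('pics/s5.npz'))
for u,v in((262,287),(263,287),(264,287),(266,286),(261,286),(268,285)): print(dep(d,u,v).round())
k=np.array([dep(d,u,v) for u in range(261,271) for v in range(288,300)]);k=k[k[:,2]>58]; print('key',k.mean(0),k.min(0),k.max(0))
```

```text
[ 546. -231.   83.]
[ 543. -226.   79.]
[ 546. -225.   80.]
[ 547. -219.   81.]
[ 539. -230.   82.]
[ 550. -215.   84.]
key [ 543.43185064 -220.38810324   62.63303501] [ 524.49464945 -232.43450591   58.29900321] [ 555.69140293 -204.09138128   66.12608756]
```

Request:
carry_out:
  steps:
    - [0,0,0.05,0,0,0,-1]
    - [0,0,0.1,0,0,0,-1]
    - [0,0,0.1,0,0,0,-1]

```text
clock: 10.32
tool_pos: [537.9, -220.5, 46.9]
orientation: [-2.382, -2.046, 0.001]
wrist_force: [-0.5, 0.3, 1.1]
grip_width: 0.3
grip_force: 0.0
```

Request:
carry_out:
  steps:
    - [0,0,0.03,0,0,0,-1]
    - [0,0,0.03,0,0,0,-1]

```text
clock: 10.58
tool_pos: [538.2, -220.7, 44.3]
orientation: [-2.383, -2.047, 0.0]
wrist_force: [-1.1, -0.2, 0.5]
grip_width: 0.3
grip_force: 0.0
```

Request:
carry_out:
  steps:
    - [0,0,0.03,0,0,0,-1]
    - [0,0,0.03,0,0,0,-1]

```text
clock: 10.82
tool_pos: [538.4, -220.8, 41.5]
orientation: [2.383, 2.047, 0.0]
wrist_force: [-0.6, 0.5, -0.2]
grip_width: 0.5
grip_force: 0.0
```

Request:
carry_out:
  steps:
    - [0,0,0.02,0,0,0,-1]
    - [0,0,0.02,0,0,0,-1]

```text
clock: 11.08
tool_pos: [538.4, -220.9, 39.7]
orientation: [2.383, 2.047, 0.0]
wrist_force: [0.1, -0.3, 2.8]
grip_width: 0.1
grip_force: 1.2
```

Request:
carry_out:
  steps:
    - [0,0,0.02,0,0,0,-1]
    - [0,0,0.02,0,0,0,-1]

```text
clock: 11.32
tool_pos: [538.5, -220.9, 37.7]
orientation: [2.383, 2.047, 0.0]
wrist_force: [0.1, 0.8, 3.7]
grip_width: 1.0
grip_force: 1.7
```

Request:
carry_out:
  steps:
    - [0,0,0.015,0,0,0,-1]
    - [0,0,0.015,0,0,0,-1]
    - [0,0,0.015,0,0,0,-1]

```text
clock: 11.7
tool_pos: [538.5, -220.9, 36.2]
orientation: [2.383, 2.047, 0.0]
wrist_force: [1.0, 0.1, 4.1]
grip_width: 0.6
grip_force: 2.2
```

Request:
carry_out:
  steps:
    - [0,0,0.012,0,0,0,-1]
    - [0,0,0.012,0,0,0,-1]
    - [0,0,0.012,0,0,0,-1]

```text
clock: 12.08
tool_pos: [538.5, -220.9, 35.4]
orientation: [2.383, 2.046, 0.0]
wrist_force: [-1.3, 0.8, 8.2]
grip_width: 0.5
grip_force: 3.8
```

The round key has bottomed out (8.2 N at z 35.4). I'll lift, move 60 mm to the bar key and repeat.

Request:
carry_out:
  steps:
    - [0,0,-0.15,0,0,0,-1]
    - [0,0,-0.3,0,0,0,-1]
    - [0,0,-0.3,0,0,0,-1]

```text
clock: 12.45
tool_pos: [539.1, -221.2, 66.2]
orientation: [2.381, 2.045, 0.001]
wrist_force: [0.0, 0.5, 0.4]
grip_width: 0.7
grip_force: 0.0
```

Request:
carry_out:
  steps:
    - [0.3,0,0,0,0,0,-1]
    - [0.6,0,0,0,0,0,-1]
    - [0.6,0,0,0,0,0,-1]
    - [0.6,0,0,0,0,0,-1]

```text
clock: 12.95
tool_pos: [547.4, -161.9, 64.7]
orientation: [2.383, 2.047, -0.0]
wrist_force: [-0.1, 0.6, -0.8]
grip_width: 0.7
grip_force: 0.0
```

Run:
```python
from h import *
s=ctrl.sense();print(s['tool_pos'],s['wrist_force'])
d=shot('scene','s6')
k=np.array([dep(d,u,v) for u in range(278,296) for v in range(276,296)])
for n,q in(('key',k[(k[:,2]>58)&(k[:,2]<67)]),('tip',k[(k[:,2]>78)&(k[:,2]<100)])): print(n,len(q),q.mean(0),q.min(0),q.max(0))
q=k[(k[:,2]>58)&(k[:,2]<67)]
r=np.array([dep(d,u,v) for u in range(258,274) for v in range(284,300)]);r=r[r[:,2]>57];print('round up',len(r),r[:,2].mean())
```

```text
[ 547.42402598 -161.89355338   64.72601931] [-0.06677105  0.63518474 -0.77318049]
key 64 [ 551.45644273 -160.46789087   62.66553871] [ 529.28818737 -168.92800148   58.29386331] [ 572.76708256 -149.63860981   66.63775237]
tip 13 [ 555.59611479 -167.48807614   91.03810596] [ 546.85954192 -174.04577139   87.12303994] [ 559.6411738  -157.92736037   95.61095852]
round up 77 82.28541724534476
```

Request:
carry_out:
  steps:
    - [0,0,0.1,0,0,0,-1]
    - [0,0,0.2,0,0,0,-1]
    - [0,0,0.23,0,0,0,-1]
    - [0,0,0.23,0,0,0,-1]

```text
clock: 13.5
tool_pos: [546.7, -161.5, 41.3]
orientation: [-2.382, -2.046, 0.001]
wrist_force: [-0.8, -0.4, 1.5]
grip_width: 0.3
grip_force: 0.7
```

Request:
carry_out:
  steps:
    - [0,0,0.03,0,0,0,-1]
    - [0,0,0.03,0,0,0,-1]
    - [0,0,0.03,0,0,0,-1]

```text
clock: 13.88
tool_pos: [547.3, -161.5, 39.1]
orientation: [2.383, 2.047, -0.0]
wrist_force: [-2.4, -0.2, 2.4]
grip_width: 0.2
grip_force: 1.3
```

Request:
carry_out:
  steps:
    - [0,0,0.025,0,0,0,-1]
    - [0,0,0.025,0,0,0,-1]
    - [0,0,0.025,0,0,0,-1]

```text
clock: 14.25
tool_pos: [547.4, -161.5, 36.5]
orientation: [2.383, 2.047, -0.0]
wrist_force: [-1.3, -0.6, 4.5]
grip_width: 0.3
grip_force: 2.1
```

Request:
carry_out:
  steps:
    - [0,0,0.015,0,0,0,-1]
    - [0,0,0.015,0,0,0,-1]
    - [0,0,0.015,0,0,0,-1]

```text
clock: 14.62
tool_pos: [547.4, -161.5, 35.4]
orientation: [2.383, 2.047, 0.0]
wrist_force: [-2.4, -0.1, 7.7]
grip_width: 0.5
grip_force: 3.9
```

The bar key has bottomed out too (7.7 N). I'll lift clear and check the end state.

Request:
carry_out:
  steps:
    - [0,0,-0.2,0,0,0,-1]
    - [0,0,-0.6,0,0,0,-1]
    - [0,0,-1,0,0,0,-1]
    - [0,0,-1,0,0,0,-1]
    - [0,0,-1,0,0,0,-1]

```text
clock: 15.25
tool_pos: [547.1, -161.0, 134.1]
orientation: [-2.383, -2.046, -0.0]
wrist_force: [-0.7, 0.6, -0.4]
grip_width: 0.9
grip_force: 0.0
```

Run:
```python
from h import *
t=shot('top','t7');o=dict(np.load('pics/t3.npz'))
print('change at shaker',np.abs(t['color'][245:275,255:285].astype(int)-o['color'][245:275,255:285]).mean())
s=shot('scene','s7')
for n,(u,v) in dict(bar=(286,285),rnd=(266,291),cross=(245,300)).items(): print(n,np.median([dep(s,u+i,v+j)[2] for i in(-1,0,1) for j in(-1,0,1)]))
print(ctrl.sense()['joint_velocities'].round(3),ctrl.sense()['tool_pos']); print(close_job())
```

```text
change at shaker 10.170370370370371
bar 60.7245568951505
rnd 63.48872035660918
cross 63.31605594055554
[ 0.001  0.005 -0.    -0.001  0.002  0.002] [ 546.42142725 -160.84537314  133.24461099]
the job is handed in; nothing more can be done
None
```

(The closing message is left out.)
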